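# Clamp a test bar in the tensile tester's grips

### The arm

A 6-joint arm with a two-finger parallel gripper is mounted at the origin on the work surface. World frame = base frame: x ahead of the robot, y to its left, z up, the work surface at z = 0. Lengths are in m, angles in degrees, forces in N, time in s.
With the tool pointing down it reaches from about 0.35 to 0.875 m from the base axis. Payload 4.2 kg.
Tool frame: the origin (TCP) lies on the centre line of the jaws, within the pads' length; the fingertips stand 25 mm ahead of it and the grasp point (between the pads) lies 6 mm ahead of it; z points along the fingers, y is the line along which they close (so a half turn about z gives the same grasp; the last joint's range is limited). The gripper opens to 87 mm and grips with 3 to 60 N. Pads are 19 mm wide; open, the fingers measure 117 mm over their backs; the gripper's body (75 mm by 190 mm) begins 51 mm behind the grasp point.
Start: joints at [-49.813, 22.042, 0.453, 0, -68.411, -14.817], TCP at [0.268, -0.565, 0.248] pointing down, gripper open.
Joint ranges: [-179.83, 179.83], [-69.29, 118.12], [-61.27, 80.66], [-181.25, 117.63], [-171.15, -9.14], [-177.46, 177.46]. Speed limits (degrees/s): [159.86, 159.86, 180, 180, 180, 180].

### API

Orientations are given as a 3x3 rotation matrix whose columns are the frame's x, y, z axes.
In Python, from station import r gives the robot as it stands.
- The arm moves only by the tool move_arm, never from a script. Its argument "series" is a list of rows, each an object with "grip": the opening, from 0 (shut) to 1 (fully open); "xyz": the shift along the tool's x, y, z in mm, a list of three; "angular": the turn, a rotation vector about the tool's x, y, z in rad, a list of three. A call has 1 to 10 rows; each row is the pose to reach, as a shift and turn from the pose commanded when the call began, along the tool's axes at that moment; what a row does not reach only later rows make up. A row lasts 1/10 s, in which the tool goes at most 50 mm and 8.59 degrees, less where a joint would pass 70% of its speed; a pose out of reach is approached as far as the arm can. A call with a gripper value outside its range is refused whole. The fingers move at their own pace and stop on an object; the grip force is fixed at half the most. Time passes only in rows, so rows that repeat a pose let the fingers close. It gives the time, the measured TCP pose, the force, the opening and the grip force at its end, in the units of the state.
- r.sense(): the state, without advancing time (a new reading comes with each control period).
- r.capture(name): name is "side" or "top" or "wrist"; returns a dict with "img" (384x512x3 uint8, red, green, blue), "camera_matrix" (3x3 intrinsics, pixels), "rvec" (rotation vector, rad) and "tvec" (3), from world to camera coordinates, as OpenCV has them; the wrist camera has in their place "hand_eye" (4x4, takes a point from camera to tool coordinates, whose origin is the TCP and whose axes are the flange's). Camera axes: x right, y down, z forward; pixel columns grow to the right and rows downward; lengths in m; the calibration is good to about 2 mm. A picture is of the moment at which its call begins: read the wrist's pose just before it. There is no depth.
- r.finish_job(): hands the job in; it is judged then, once.
The state is a dict: "time_s": time; "joints": joint angles; "joint_velocities": joint speeds; "effort": joint torques, N m; "tcp_pos": TCP position; "ee_rot": TCP orientation; "wrist_force": force on the tool from outside, world axes, zero at the start; "moment": the same for the moment, N m; "gripper_width": opening from 0.0 (shut) to 1.0 (fully open); "gripper_force": force on a finger pad.
Only numpy, scipy, OpenCV 4.12 (cv2) and the standard library are available. Lean on these libraries where they do the work, as an engineer would, in place of code of your own. Each camera call takes 0.05 s, during which the arm holds its last target. There are 200 camera calls.

### The job

A plastic test bar lies loose in the two open grips of the horizontal tensile tester. Clamp it ready for the test: with a fingertip, push the handle of each grip's black clamping lever round clockwise (seen from above) until the lever is fully home against its stop and the jaw presses on the bar. Nothing is to be picked up: the bar must stay where it lies, and the check weight, caliper and hex key are left alone.

Things in the scene. Friction and masses are not known exactly. Their poses are not given: they have to be found in the camera images.
- tester: Fixed tensile tester: white case 210 x 560 mm with a silver deck 91 mm above the bench. Two dark C-shaped grips, 155 mm apart, tops 189 mm above the bench; other parts below 166 mm. Origin: centre of its underside, on the bench. Its y axis is the pull axis, from the right grip (on a silver S-shaped load cell) to the left grip (on a silver carriage); x points to its back. Yaw within 0.25 rad.
- left_pivot (a point): Point on the vertical axis of the left grip's lever (the grip at the tester's +y end), fixed, 215 mm above the bench, at handle height.
- right_pivot (a point): The same for the right grip's lever (the grip at the tester's -y end, next to the load cell).
- left_handle (a point): Place to push on the left lever: centre of its thick handle, 63 mm from the axis, 215 mm above the bench. Black clamping lever: hub 26 mm wide, top 217 mm above the bench, and one arm 11 mm thick that thickens, 46 to 80 mm from the axis, into a round handle 15 mm thick, underside 207 mm above the bench; its far end is 87 mm from the axis.
- right_handle (a point): The same point on the right lever, which is identical.
- left_lever (a joint): Left lever's angle, rad, growing clockwise seen from above: 0 fully open, 2.0 home on a rigid stop. At 2.0 the arm points outwards along the pull axis (tester's +y); at 0 it points 2.0 rad counter-clockwise of that, to the tester's front (-x). Starts at 0 to 0.7. Needs 2 to 4 N at the handle, stays where it is left, lowers the jaw 1.6 mm per rad.
- right_lever (a joint): The same for the right lever: at 2.0 the arm points outwards along the tester's -y; at 0 it points 2.0 rad counter-clockwise of that, towards the tester's back (+x). It too turns clockwise to close and starts between 0 and 0.7.
- left_jaw: Upper steel jaw of the left grip, 24 x 34 x 10 mm, under the bridge; origin at the centre of its underside. It moves down with the left lever and meets the bar when the lever is at about 1.75 rad.
- right_jaw: The same for the right grip.
- test_bar: Loose white plastic dumbbell bar, 170 mm long (its y axis), 4 mm thick, 20 mm wide at the ends and 10 mm in the middle, lying across both grips on their lower jaws, underside 150 mm above the bench; origin at the centre of its underside.
- check_weight: Steel check weight with a knob, 44 mm wide, 64 mm high, standing on the white drive cover at the tester's +y end (cover top 165 mm above the bench); origin at its underside. Not part of the job.
- caliper: Steel caliper 235 mm long lying on the bench in front of the tester; origin at its middle. Not part of the job.
- hex_key: L-shaped dark steel hex key, 100 mm by 30 mm, 8 mm thick, lying on the bench in front of the tester; origin at its long arm's middle. Not part of the job.
There are look-alikes about, which are no part of the job. What is meant by the test_bar is not blue, and is the smaller of those in its own colour.

How it is judged (in metres and radians):
At the end, for the whole second after the job is handed in: Both levers within 0.1 rad of their stops (over 1.9 of 2.0 rad), each jaw pressing the bar with more than 2 N, the bar at rest within 8 mm of where it lay (value of joint each of left_lever, right_lever above 1.9 rad and contact force between each of left_jaw, right_jaw and test_bar above 2 N and distance of test_bar from where it was at the start of the episode below 0.008 m and linear speed of test_bar below 0.01 m/s); the robot touches nothing.
It fails at once if the test bar is lifted, carried or shifted by more than 8 mm (distance of test_bar from where it was at the start of the episode above 0.008 m).
It fails at once if the check weight is moved more than 10 mm or lifted (distance of check_weight from where it was at the start of the episode above 0.01 m).
It fails at once if the caliper is moved more than 10 mm or lifted (distance of caliper from where it was at the start of the episode above 0.01 m).
It fails at once if the hex key is moved more than 10 mm or lifted (distance of hex_key from where it was at the start of the episode above 0.01 m).
It also fails if it takes over 58 s, if anything falls off the work surface, if the arm or the gripper's body presses on something with over 40 N, if the wrist force passes 120 N, or if a joint passes its speed limit or range.

## Working session

There is one attempt and no reset: what is moved stays moved. The work goes in short steps, Python scripts to look and compute and a tool call to move; the robot and the scene stay as the last step left them, time stands still between calls to the robot, and variables do not carry over. Pictures are saved under pics/ and viewed, at most 10 in all, crops included, and the job is handed in when it is done.

Besides the shell and the picture viewer there is one more tool, called after "Emit:" as name([rows], argument=value, ...), one row to a line, values as JSON. move_arm: Moves the arm, as the interface text tells. Its arguments: {"type":"object","properties":{"series":{"type":"array"}},"required":["series"]}

```bash
mkdir -p pics; python3 - <<'E'
from station import r
import cv2,pickle
s=r.sense();print(s['time_s'],s['tcp_pos'],s['ee_rot'])
d={n:r.capture(n) for n in('top','side')}
pickle.dump(d,open('cap.pkl','wb'))
for n in d:
    cv2.imwrite(f'pics/{n}1.png',cv2.resize(d[n]['img'][:,:,::-1],(800,600),interpolation=cv2.INTER_CUBIC)); print(n,d[n]['camera_matrix'],d[n]['rvec'],d[n]['tvec'])
E
```

```text
0.0 [ 0.26756809 -0.56419631  0.24645328] [[-9.03629109e-01 -4.28314517e-01 -1.05244234e-03]
 [-4.28315795e-01  9.03627003e-01  1.95444985e-03]
 [ 1.13896074e-04  2.21687546e-03 -9.99997536e-01]]
top [[370.95044112   0.         251.09281313]
 [  0.         370.95044112 189.58791674]
 [  0.           0.           1.        ]] [ 2.14442806 -2.15431857  0.19031831] [0.07379364 0.60206917 0.9501832 ]
side [[419.18262472   0.         253.66008075]
 [  0.         419.18262472 192.09857477]
 [  0.           0.           1.        ]] [ 0.37303065 -2.85978048  1.00737267] [0.58402053 0.13497923 1.20294999]
```

View pics/top1.png

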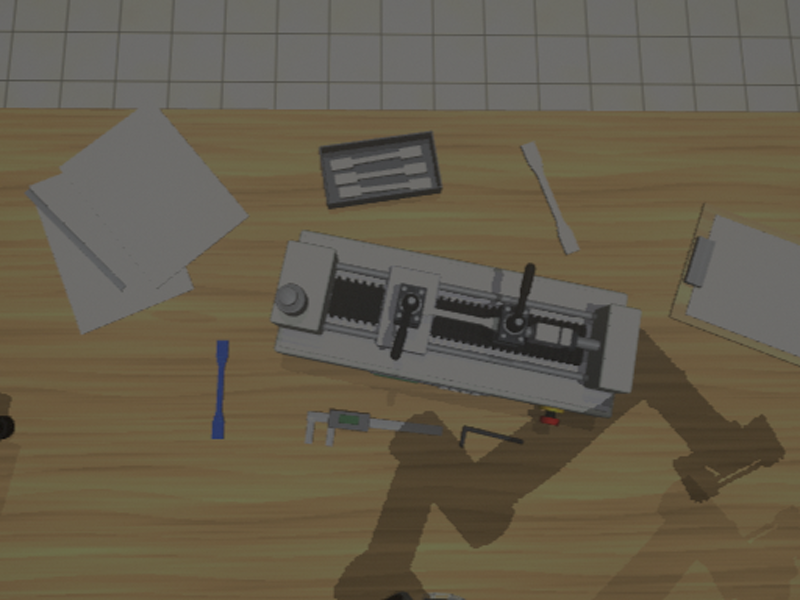

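View pics/side1.png

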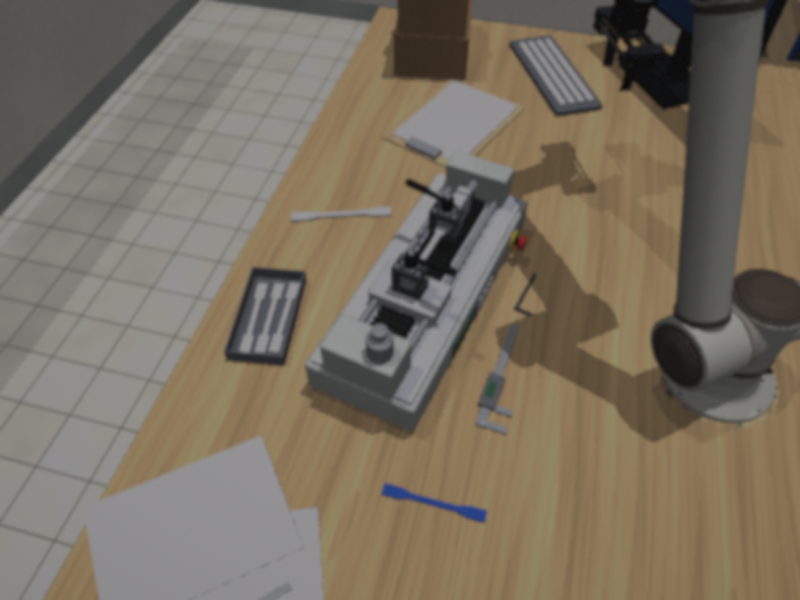

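The top view shows the left lever with its hub at about (410,300) and its arm down to (396,357). The right lever has its hub at about (516,322) and its arm up to (530,266). I'll enlarge this area to read it more closely.

```bash
python3 - <<'E'
import cv2,pickle,numpy as np
d=pickle.load(open('cap.pkl','rb'));im=d['top']['img'][160:240,240:352,::-1]
im=np.clip(im.astype(float)*2,0,255).astype('uint8')
cv2.imwrite('pics/crop.png',cv2.resize(im,None,fx=7,fy=7,interpolation=cv2.INTER_CUBIC))
E
```

```text
(no output)
```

View pics/crop.png

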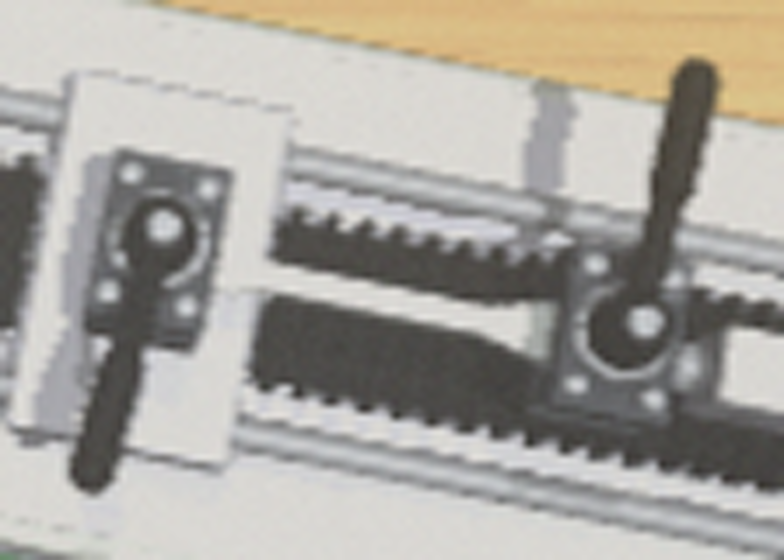

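The crop puts the left hub at (157,242) with its handle tip at (88,491). The right hub is at (628,327) with its tip at (698,58). Next I'll project these onto z=0.215.

```bash
cat > h.py <<'E'
import cv2,pickle,numpy as np
def ray(c,px,z):
    K=c['camera_matrix'];R=cv2.Rodrigues(np.array(c['rvec']))[0];t=np.array(c['tvec']).ravel()
    o=-R.T@t; v=R.T@np.linalg.solve(K,[px[0],px[1],1]); return o+v*(z-o[2])/v[2]
E
python3 - <<'E'
from h import *
d=pickle.load(open('cap.pkl','rb'));c=d['top']
f=lambda u,v,z=.215: ray(c,(240+(u+.5)/7-.5,160+(v+.5)/7-.5),z)
P={}
for n,h,t in(('L',(157,242),(88,491)),('R',(628,327),(698,58))):
    p=f(*h);q=f(*t);e=q-p;P[n]=(p,e);print(n,p.round(4),q.round(4),np.linalg.norm(e),np.degrees(np.arctan2(e[1],e[0])))
y=P['L'][0]-P['R'][0];print(np.linalg.norm(y));ya=np.arctan2(y[1],y[0]);print('yaxis deg',np.degrees(ya))
print('qL',2-((np.arctan2(P['L'][1][1],P['L'][1][0])-ya)%(2*np.pi)),'qR',2-((np.arctan2(P['R'][1][1],P['R'][1][0])-ya-np.pi)%(2*np.pi)))
print('base->', f(157,242)[:2])
for n,u in(('weight',(290,298)),):
    print(n, ray(c,(u[0]*.64,u[1]*.64),.229))
E
```

```text
L [0.5655 0.0504 0.215 ] [0.4869 0.0728 0.215 ] 0.0817496763225816 164.06627330544708
R [ 0.5378 -0.0988  0.215 ] [ 0.6249 -0.1249  0.215 ] 0.09095114913986226 -16.67362486192026
0.15176347055255004
yaxis deg 79.47332158358881
qL 0.5235744684729668 qR 0.5364881276229987
base-> [0.56552044 0.05036963]
weight [0.57157338 0.21763144 0.229     ]
```

```bash
cat >> h.py <<'E'
from scipy.spatial.transform import Rotation as Ro
PIV={'L':np.array([.5695,.0508]),'R':np.array([.542,-.100])}
def plan(s,side,angs,off,z,rad=.063):
    """rows (mm in tool axes, rotvec) for lever angles angs (world deg), off = TCP distance behind the arm's centre line"""
    R0=np.array(s['ee_rot']);p0=np.array(s['tcp_pos'])
    for a,o,zz in np.broadcast(angs,off,z):
        t=np.radians(a);u=np.array([np.cos(t),np.sin(t)]);c=np.array([u[1],-u[0]])
        p=np.r_[PIV[side]+rad*u-o*c,zz]; y=np.r_[u if side=='L' else -u,0];zt=np.array([0,0,-1.])
        R=np.c_[np.cross(y,zt),y,zt]
        print(round(float(a),1),(R0.T@(p-p0)*1e3).round(1).tolist(),Ro.from_matrix(R0.T@R).as_rotvec().round(3).tolist())
def st(s): print(s['time_s'],np.round(s['tcp_pos'],4),'F',np.round(s['wrist_force'],1),'M',np.round(s['moment'],2),'j',np.round(s['joints'],1),'g',s['gripper_width'])
E
python3 - <<'E'
from h import *; from station import r
s=r.sense();st(s);plan(s,'R',-16.7,.030,[.30,.225])
E
```

```text
0.1 [ 0.2676 -0.5643  0.2465] F [ 1.2 -0.6  0.3] M [ 0.04 -0.02  0.02] j [-49.8  22.1   0.4  -0.  -68.4 -14.8] g 0.9991323482793159
-16.7 [-513.7, 282.2, -53.0] [0.002, 0.001, -0.837]
-16.7 [-513.7, 282.0, 22.0] [0.002, 0.001, -0.837]
```

Emit:
move_arm([
  {"grip": 0,"xyz": [0,0,-53],"angular": [0,0,0]},
  {"grip": 0,"xyz": [0,0,-53],"angular": [0,0,0]},
  {"grip": 0,"xyz": [-514,282,-53],"angular": [0,0,-0.837]},
  {"grip": 0,"xyz": [-514,282,-53],"angular": [0,0,-0.837]},
  {"grip": 0,"xyz": [-514,282,-53],"angular": [0,0,-0.837]},
  {"grip": 0,"xyz": [-514,282,-53],"angular": [0,0,-0.837]},
  {"grip": 0,"xyz": [-514,282,-53],"angular": [0,0,-0.837]},
  {"grip": 0,"xyz": [-514,282,-53],"angular": [0,0,-0.837]},
  {"grip": 0,"xyz": [-514,282,-53],"angular": [0,0,-0.837]},
  {"grip": 0,"xyz": [-514,282,-53],"angular": [0,0,-0.837]},
])

```text
time_s: 1.1
tcp_pos: [0.5031, -0.2387, 0.3007]
ee_rot: [[-0.287, -0.958, 0.001], [-0.958, 0.287, -0.0], [-0.0, -0.001, -1.0]]
wrist_force: [1.0, -1.0, 0.1]
gripper_width: 0.174
gripper_force: 0.0
```

```bash
python3 - <<'E'
from h import *; from station import r
s=r.sense();st(s);plan(s,'R',-16.7,.030,[.30,.225])
E
```

```text
1.1 [ 0.5031 -0.2387  0.3007] F [ 1.  -1.   0.1] M [-0.05 -0.01 -0.  ] j [ -8.7  13.4  -4.2   0.  -72.3  -8. ] g 0.1738688803115827
-16.7 [-174.0, -60.5, 0.8] [-0.001, 0.0, 0.001]
-16.7 [-174.0, -60.5, 75.8] [-0.001, 0.0, 0.001]
```

Emit:
move_arm([
  {"grip": 0,"xyz": [-174,-60,1],"angular": [0,0,0]},
  {"grip": 0,"xyz": [-174,-60,1],"angular": [0,0,0]},
  {"grip": 0,"xyz": [-174,-60,1],"angular": [0,0,0]},
  {"grip": 0,"xyz": [-174,-60,1],"angular": [0,0,0]},
  {"grip": 0,"xyz": [-174,-60,1],"angular": [0,0,0]},
  {"grip": 0,"xyz": [-174,-60,1],"angular": [0,0,0]},
  {"grip": 0,"xyz": [-174,-60,1],"angular": [0,0,0]},
])

```text
time_s: 1.8
tcp_pos: [0.6091, -0.0918, 0.2995]
ee_rot: [[-0.288, -0.958, -0.0], [-0.958, 0.288, -0.0], [0.0, 0.0, -1.0]]
wrist_force: [-0.6, -0.1, 0.4]
gripper_width: 0.006
gripper_force: 0.0
```

```bash
python3 - <<'E'
from h import *; from station import r
s=r.sense();st(s);plan(s,'R',-16.7,.030,[.30,.225])
w=r.capture('wrist');t=r.capture('top')
a=w['img'][:,:,::-1];b=cv2.resize(t['img'][140:260,220:380,::-1],(512,384),interpolation=cv2.INTER_CUBIC)
im=np.clip(np.hstack([a,b]).astype(float)*1.8,0,255).astype('uint8')
cv2.imwrite('pics/w1.png',cv2.resize(im,(800,300)))
E
```

```text
1.8 [ 0.6091 -0.0918  0.2995] F [-0.6 -0.1  0.4] M [-0.01  0.11  0.04] j [  6.5  19.5   4.1   0.  -74.6 -23.2] g 0.00628305234501361
-16.7 [-2.9, -1.1, -0.5] [0.0, -0.0, -0.0]
-16.7 [-2.9, -1.1, 74.5] [0.0, -0.0, -0.0]
```

View pics/w1.png

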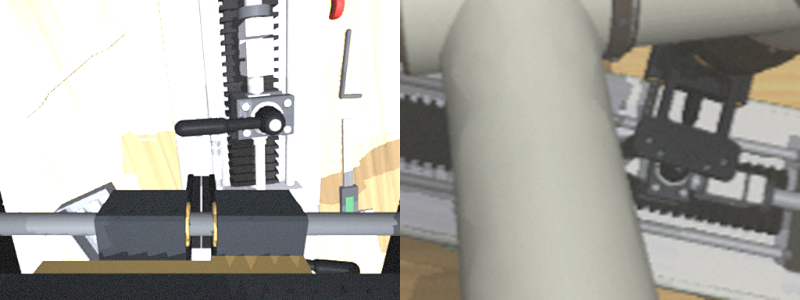

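The wrist view shows the right lever, with its handle at (200,127) and hub at (272,124). The shut fingers are beside the handle with a gap, lined up at about x=200. The way down is clear.

Emit:
move_arm([
  {"grip": 0,"xyz": [-1,-1,35],"angular": [0,0,0]},
  {"grip": 0,"xyz": [-1,-1,60],"angular": [0,0,0]},
  {"grip": 0,"xyz": [-1,-1,74],"angular": [0,0,0]},
  {"grip": 0,"xyz": [-1,-1,74],"angular": [0,0,0]},
  {"grip": 0,"xyz": [4,-1,74],"angular": [0,0,0]},
  {"grip": 0,"xyz": [7,-1,74],"angular": [0,0,0]},
  {"grip": 0,"xyz": [9,-1,74],"angular": [0,0,0]},
  {"grip": 0,"xyz": [9,-1,74],"angular": [0,0,0]},
])

```text
time_s: 2.7
tcp_pos: [0.6082, -0.1005, 0.2265]
ee_rot: [[-0.288, -0.958, 0.002], [-0.958, 0.288, 0.0], [-0.001, -0.002, -1.0]]
wrist_force: [-0.7, 0.2, 0.4]
gripper_width: 0.009
gripper_force: 0.0
```

```bash
python3 - <<'E'
from h import *; from station import r
s=r.sense();st(s);plan(s,'R',-16.7-np.arange(-1,9)*5,.017,.225)
E
```

```text
2.7 [ 0.6082 -0.1005  0.2265] F [-0.7  0.2  0.4] M [0.   0.04 0.05] j [  5.6  22.   -2.7   0.  -65.2 -22.4] g 0.008913884502322523
-11.7 [-3.9, 2.2, 1.5] [-0.002, 0.0, -0.087]
-16.7 [1.6, 0.5, 1.5] [-0.002, 0.001, -0.0]
-21.7 [7.1, -0.7, 1.5] [-0.001, 0.001, 0.087]
-26.7 [12.7, -1.5, 1.5] [-0.001, 0.001, 0.174]
-31.7 [18.4, -1.7, 1.5] [-0.001, 0.001, 0.262]
-36.7 [24.1, -1.5, 1.5] [-0.001, 0.001, 0.349]
-41.7 [29.8, -0.8, 1.5] [-0.001, 0.001, 0.436]
-46.7 [35.3, 0.4, 1.5] [-0.001, 0.001, 0.523]
-51.7 [40.8, 2.1, 1.5] [-0.001, 0.001, 0.611]
-56.7 [46.0, 4.3, 1.4] [-0.001, 0.001, 0.698]
```

Emit:
move_arm([
  {"grip": 0,"xyz": [1.6,0.5,1],"angular": [0,0,0]},
  {"grip": 0,"xyz": [7.1,-0.7,1],"angular": [0,0,0.087]},
  {"grip": 0,"xyz": [12.7,-1.5,1],"angular": [0,0,0.174]},
  {"grip": 0,"xyz": [18.4,-1.7,1],"angular": [0,0,0.262]},
  {"grip": 0,"xyz": [24.1,-1.5,1],"angular": [0,0,0.349]},
  {"grip": 0,"xyz": [29.8,-0.8,1],"angular": [0,0,0.436]},
  {"grip": 0,"xyz": [35.3,0.4,1],"angular": [0,0,0.523]},
  {"grip": 0,"xyz": [40.8,2.1,1],"angular": [0,0,0.611]},
  {"grip": 0,"xyz": [46,4.3,1],"angular": [0,0,0.698]},
])

```text
time_s: 3.6
tcp_pos: [0.5923, -0.1429, 0.2252]
ee_rot: [[-0.837, -0.547, 0.005], [-0.547, 0.837, -0.0], [-0.004, -0.003, -1.0]]
wrist_force: [2.6, 0.3, -0.0]
gripper_width: 0.007
gripper_force: 1.2
```

```bash
python3 - <<'E'
from h import *; from station import r
s=r.sense();st(s);plan(s,'R',-56.7-np.arange(0,10)*5,.017,.225)
w=r.capture('wrist')
cv2.imwrite('pics/w2.png',np.clip(w['img'][:,:,::-1].astype(float)*1.2,0,255).astype('uint8'))
E
```

```text
3.6 [ 0.5923 -0.1429  0.2252] F [ 2.6  0.3 -0. ] M [ 0.01 -0.78  0.02] j [  1.7  21.3  -4.    0.  -64.4 -58.5] g 0.006969493368412762
-56.7 [1.5, 0.4, 0.2] [-0.003, 0.004, -0.002]
-61.7 [7.1, -0.8, 0.2] [-0.003, 0.004, 0.085]
-66.7 [12.7, -1.6, 0.2] [-0.002, 0.004, 0.172]
-71.7 [18.4, -1.9, 0.2] [-0.002, 0.004, 0.26]
-76.7 [24.1, -1.6, 0.1] [-0.002, 0.004, 0.347]
-81.7 [29.7, -0.9, 0.1] [-0.002, 0.004, 0.434]
-86.7 [35.3, 0.3, 0.1] [-0.002, 0.004, 0.521]
-91.7 [40.7, 2.0, 0.1] [-0.001, 0.004, 0.609]
-96.7 [46.0, 4.1, 0.0] [-0.001, 0.004, 0.696]
-101.7 [51.0, 6.7, 0.0] [-0.001, 0.005, 0.783]
```

View pics/w2.png

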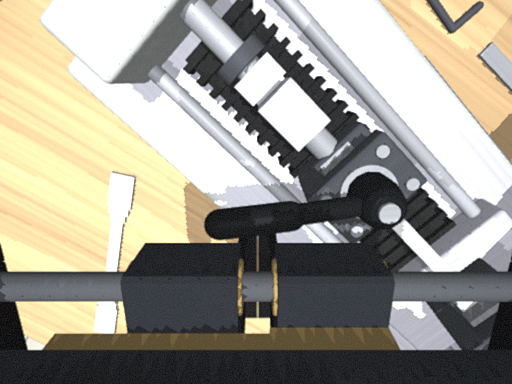

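The wrist view shows the fingertips at (257,235) against the middle of the handle, and the lever is turning. I'll continue to about -92° and then slow down.

Emit:
move_arm([
  {"grip": 0,"xyz": [7.1,-0.8,0],"angular": [0,0,0.085]},
  {"grip": 0,"xyz": [12.7,-1.6,0],"angular": [0,0,0.172]},
  {"grip": 0,"xyz": [18.4,-1.9,0],"angular": [0,0,0.26]},
  {"grip": 0,"xyz": [24.1,-1.6,0],"angular": [0,0,0.347]},
  {"grip": 0,"xyz": [29.7,-0.9,0],"angular": [0,0,0.434]},
  {"grip": 0,"xyz": [35.3,0.3,0],"angular": [0,0,0.521]},
  {"grip": 0,"xyz": [38.5,1.3,0],"angular": [0,0,0.57]},
  {"grip": 0,"xyz": [38.5,1.3,0],"angular": [0,0,0.57]},
])

```text
time_s: 4.45
tcp_pos: [0.5583, -0.1633, 0.2252]
ee_rot: [[-1.0, -0.013, 0.002], [-0.013, 1.0, -0.001], [-0.002, -0.001, -1.0]]
wrist_force: [1.2, -1.1, 1.6]
gripper_width: 0.005
gripper_force: 0.8
```

```bash
python3 - <<'E'
from h import *; from station import r
s=r.sense();st(s);plan(s,'R',-90-np.arange(0,9)*2,.017,.225)
E
```

```text
4.45 [ 0.5583 -0.1633  0.2252] F [ 1.2 -1.1  1.6] M [-0.34 -0.53  0.04] j [ -0.3  18.7  -7.9   0.  -63.3 -88.9] g 0.0054351205723009895
-90.0 [-0.7, 0.3, 0.2] [-0.001, 0.002, 0.013]
-92.0 [1.5, -0.3, 0.2] [-0.001, 0.002, 0.048]
-94.0 [3.8, -0.7, 0.2] [-0.001, 0.002, 0.083]
-96.0 [6.0, -1.1, 0.2] [-0.001, 0.002, 0.118]
-98.0 [8.3, -1.4, 0.2] [-0.001, 0.002, 0.153]
-100.0 [10.5, -1.6, 0.2] [-0.001, 0.002, 0.188]
-102.0 [12.8, -1.7, 0.2] [-0.001, 0.002, 0.223]
-104.0 [15.1, -1.8, 0.2] [-0.001, 0.002, 0.258]
-106.0 [17.4, -1.7, 0.2] [-0.0, 0.002, 0.293]
```

Emit:
move_arm([
  {"grip": 0,"xyz": [1.5,-0.3,0],"angular": [0,0,0.048]},
  {"grip": 0,"xyz": [3.8,-0.7,0],"angular": [0,0,0.083]},
  {"grip": 0,"xyz": [6,-1.1,0],"angular": [0,0,0.118]},
  {"grip": 0,"xyz": [8.3,-1.4,0],"angular": [0,0,0.153]},
  {"grip": 0,"xyz": [8.3,-1.4,0],"angular": [0,0,0.153]},
])

```text
time_s: 4.95
tcp_pos: [0.5503, -0.1648, 0.2251]
ee_rot: [[-0.99, 0.139, 0.002], [0.139, 0.99, -0.001], [-0.002, -0.001, -1.0]]
wrist_force: [3.1, -1.5, 0.7]
gripper_width: 0.005
gripper_force: 1.4
```

Emit:
move_arm([
  {"grip": 0,"xyz": [1.1,-0.1,0],"angular": [0,0,0.018]},
  {"grip": 0,"xyz": [1.1,-0.1,0],"angular": [0,0,0.018]},
])

```text
time_s: 5.15
tcp_pos: [0.5489, -0.1646, 0.225]
ee_rot: [[-0.987, 0.158, 0.001], [0.158, 0.987, -0.001], [-0.001, -0.0, -1.0]]
wrist_force: [3.6, -2.9, 0.9]
gripper_width: 0.005
gripper_force: 1.5
```

Emit:
move_arm([
  {"grip": 0,"xyz": [1.1,-0.1,0],"angular": [0,0,0.018]},
  {"grip": 0,"xyz": [1.1,-0.1,0],"angular": [0,0,0.018]},
])

```text
time_s: 5.35
tcp_pos: [0.5475, -0.1644, 0.2248]
ee_rot: [[-0.984, 0.176, 0.001], [0.176, 0.984, -0.0], [-0.001, -0.0, -1.0]]
wrist_force: [2.8, -2.1, 1.0]
gripper_width: 0.003
gripper_force: 1.6
```

Emit:
move_arm([
  {"grip": 0,"xyz": [1.1,0,0],"angular": [0,0,0.018]},
  {"grip": 0,"xyz": [1.1,0,0],"angular": [0,0,0.018]},
])

```text
time_s: 5.55
tcp_pos: [0.5462, -0.1641, 0.2247]
ee_rot: [[-0.981, 0.194, 0.0], [0.194, 0.981, -0.0], [-0.0, -0.0, -1.0]]
wrist_force: [2.7, -2.7, 1.1]
gripper_width: 0.003
gripper_force: 1.6
```

Emit:
move_arm([
  {"grip": 0,"xyz": [1.1,0,0],"angular": [0,0,0.0]},
  {"grip": 0,"xyz": [1.1,0,0],"angular": [0,0,0.0]},
])

```text
time_s: 5.75
tcp_pos: [0.5454, -0.1639, 0.2247]
ee_rot: [[-0.981, 0.194, 0.001], [0.194, 0.981, -0.0], [-0.001, -0.0, -1.0]]
wrist_force: [2.9, -3.5, 2.0]
gripper_width: 0.005
gripper_force: 2.1
```

Emit:
move_arm([
  {"grip": 0,"xyz": [1,0,0],"angular": [0,0,0.0]},
  {"grip": 0,"xyz": [1,0,0],"angular": [0,0,0.0]},
])

```text
time_s: 5.95
tcp_pos: [0.5452, -0.1639, 0.2247]
ee_rot: [[-0.981, 0.194, 0.003], [0.194, 0.981, -0.001], [-0.003, 0.0, -1.0]]
wrist_force: [5.6, -4.0, -0.7]
gripper_width: 0.004
gripper_force: 3.1
```

Emit:
move_arm([
  {"grip": 0,"xyz": [1,0,0],"angular": [0,0,0.0]},
  {"grip": 0,"xyz": [1,0,0],"angular": [0,0,0.0]},
])

```text
time_s: 6.15
tcp_pos: [0.5451, -0.1639, 0.2248]
ee_rot: [[-0.981, 0.194, 0.005], [0.194, 0.981, -0.001], [-0.005, 0.0, -1.0]]
wrist_force: [7.2, -4.7, -2.2]
gripper_width: 0.007
gripper_force: 4.1
```

```bash
python3 - <<'E'
from h import *; from station import r
s=r.sense();st(s)
w=r.capture('wrist')
cv2.imwrite('pics/w3.png',np.clip(w['img'][:,:,::-1].astype(float)*1.2,0,255).astype('uint8'))
E
```

```text
6.15 [ 0.5451 -0.1639  0.2248] F [ 7.2 -4.7 -2.2] M [-1.5  -2.21  0.04] j [-4.000e-01  1.750e+01 -9.800e+00  1.000e-01 -6.250e+01 -1.008e+02] g 0.006624759822113958
```

View pics/w3.png

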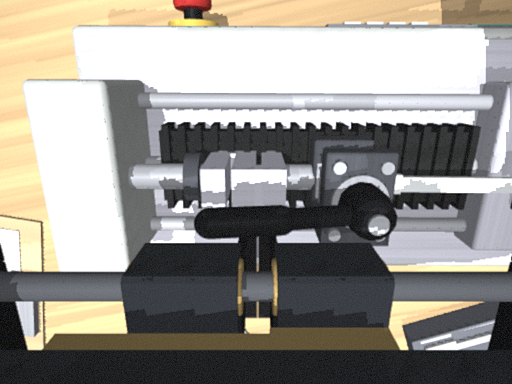

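The lever is now parallel to the pull axis and has stalled while the force rises, so it is at the stop. I'll give it one firmer press, then back off and lift.

Emit:
move_arm([
  {"grip": 0,"xyz": [2,0,0],"angular": [0,0,0.0]},
  {"grip": 0,"xyz": [2,0,0],"angular": [0,0,0.0]},
])

```text
time_s: 6.4
tcp_pos: [0.5448, -0.1638, 0.225]
ee_rot: [[-0.981, 0.193, 0.009], [0.193, 0.981, -0.002], [-0.009, 0.0, -1.0]]
wrist_force: [11.7, -6.7, -5.1]
gripper_width: 0.003
gripper_force: 6.1
```

Emit:
move_arm([
  {"grip": 0,"xyz": [-8,0,0],"angular": [0,0,0.0]},
  {"grip": 0,"xyz": [-18,0,0],"angular": [0,0,0.0]},
  {"grip": 0,"xyz": [-18,0,-35],"angular": [0,0,0.0]},
  {"grip": 0,"xyz": [-18,0,-75],"angular": [0,0,0.0]},
  {"grip": 0,"xyz": [-18,0,-75],"angular": [0,0,0.0]},
])

```text
time_s: 6.9
tcp_pos: [0.5609, -0.1669, 0.305]
ee_rot: [[-0.981, 0.193, 0.008], [0.193, 0.981, -0.002], [-0.008, 0.0, -1.0]]
wrist_force: [-0.1, 0.1, 0.9]
gripper_width: 0.007
gripper_force: 0.0
```

```bash
python3 - <<'E'
from h import *; from station import r
s=r.sense();st(s);plan(s,'L',165,.030,[.30,.225])
E
```

```text
6.9 [ 0.5609 -0.1669  0.305 ] F [-0.1  0.1  0.9] M [-0.01 -0.06  0.01] j [-7.000e-01  1.600e+01 -2.000e-01  1.000e-01 -7.340e+01 -1.005e+02] g 0.007278801756190193
165.0 [98.5, 189.6, 4.2] [-0.006, 0.007, -1.503]
165.0 [99.1, 189.5, 79.2] [-0.006, 0.007, -1.503]
```

Emit:
move_arm([
  {"grip": 0,"xyz": [99,190,5],"angular": [0,0.007,-1.503]},
  {"grip": 0,"xyz": [99,190,5],"angular": [0,0.007,-1.503]},
  {"grip": 0,"xyz": [99,190,5],"angular": [0,0.007,-1.503]},
  {"grip": 0,"xyz": [99,190,5],"angular": [0,0.007,-1.503]},
  {"grip": 0,"xyz": [99,190,5],"angular": [0,0.007,-1.503]},
  {"grip": 0,"xyz": [99,190,5],"angular": [0,0.007,-1.503]},
  {"grip": 0,"xyz": [99,190,5],"angular": [0,0.007,-1.503]},
  {"grip": 0,"xyz": [99,190,5],"angular": [0,0.007,-1.503]},
  {"grip": 0,"xyz": [99,190,5],"angular": [0,0.007,-1.503]},
  {"grip": 0,"xyz": [99,190,5],"angular": [0,0.007,-1.503]},
])

```text
time_s: 7.9
tcp_pos: [0.4976, 0.0392, 0.2935]
ee_rot: [[-0.257, -0.966, -0.009], [-0.966, 0.257, -0.004], [0.006, 0.008, -1.0]]
wrist_force: [-0.0, 1.0, -0.1]
gripper_width: 0.005
gripper_force: 0.0
```

```bash
python3 - <<'E'
from h import *; from station import r
s=r.sense();st(s);plan(s,'L',165,.030,[.30,.225])
w=r.capture('wrist');t=r.capture('top')
b=cv2.resize(t['img'][140:260,220:380,::-1],(512,384),interpolation=cv2.INTER_CUBIC)
im=np.clip(np.hstack([w['img'][:,:,::-1],b]).astype(float)*1.5,0,255).astype('uint8')
cv2.imwrite('pics/w4.png',cv2.resize(im,(800,300)))
E
```

```text
7.9 [0.4976 0.0392 0.2935] F [-0.   1.  -0.1] M [ 0.05  0.11 -0.03] j [ 23.2   8.1 -12.   -0.  -70.5 -38. ] g 0.005266825009734632
165.0 [0.2, -3.4, -6.5] [0.008, -0.006, 0.002]
165.0 [-0.2, -4.0, 68.5] [0.008, -0.006, 0.002]
```

View pics/w4.png

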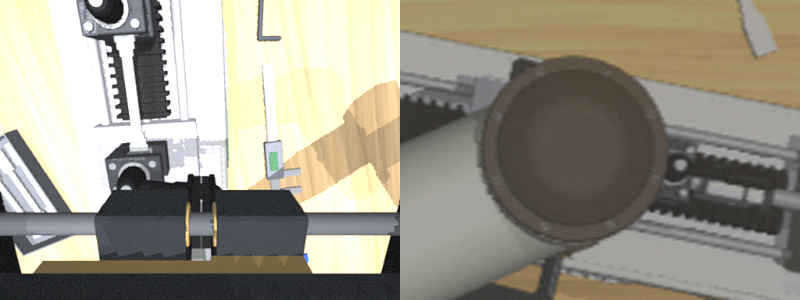

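The wrist view shows the left grip, with its hub at (130,165) and the lever arm running behind the fingers at (190,180). I'll come down 5 mm further from the lever.

Emit:
move_arm([
  {"grip": 0,"xyz": [5,-3,0],"angular": [0.008,-0.006,0]},
  {"grip": 0,"xyz": [5,-4,30],"angular": [0.008,-0.006,0]},
  {"grip": 0,"xyz": [5,-4,55],"angular": [0.008,-0.006,0]},
  {"grip": 0,"xyz": [5,-4,68.5],"angular": [0.008,-0.006,0]},
  {"grip": 0,"xyz": [5,-4,68.5],"angular": [0.008,-0.006,0]},
])

```text
time_s: 8.5
tcp_pos: [0.4992, 0.0322, 0.2237]
ee_rot: [[-0.266, -0.964, -0.002], [-0.964, 0.266, -0.001], [0.001, 0.001, -1.0]]
wrist_force: [-1.0, 0.4, 0.5]
gripper_width: 0.012
gripper_force: 0.0
```

```bash
python3 - <<'E'
from h import *; from station import r
s=r.sense();st(s);plan(s,'L',165,[.024,.018],.225);plan(s,'L',165-np.arange(0,8)*5,.016,.225)
E
```

```text
8.5 [0.4992 0.0322 0.2237] F [-1.   0.4  0.5] M [-0.02  0.05  0.05] j [ 22.3  11.1 -18.7   0.  -60.3 -37.7] g 0.012187578447173943
165.0 [-12.2, 0.0, -1.3] [0.001, -0.001, -0.007]
165.0 [-18.2, 0.0, -1.3] [0.001, -0.001, -0.007]
165.0 [-20.2, 0.1, -1.3] [0.001, -0.001, -0.007]
160.0 [-25.7, 1.3, -1.3] [0.001, -0.001, 0.08]
155.0 [-31.4, 2.0, -1.3] [0.001, -0.002, 0.167]
150.0 [-37.0, 2.2, -1.3] [0.001, -0.002, 0.255]
145.0 [-42.7, 1.9, -1.3] [0.001, -0.002, 0.342]
140.0 [-48.3, 1.1, -1.4] [0.001, -0.002, 0.429]
135.0 [-53.8, -0.1, -1.4] [0.001, -0.002, 0.516]
130.0 [-59.2, -1.9, -1.4] [0.001, -0.002, 0.604]
```

Emit:
move_arm([
  {"grip": 0,"xyz": [-12,0,-1],"angular": [0,0,0]},
  {"grip": 0,"xyz": [-18,0,-1],"angular": [0,0,0]},
  {"grip": 0,"xyz": [-20.2,0,-1],"angular": [0,0,0]},
  {"grip": 0,"xyz": [-25.7,1.3,-1],"angular": [0,0,0.08]},
  {"grip": 0,"xyz": [-31.4,2,-1],"angular": [0,0,0.167]},
  {"grip": 0,"xyz": [-37,2.2,-1],"angular": [0,0,0.255]},
  {"grip": 0,"xyz": [-42.7,1.9,-1],"angular": [0,0,0.342]},
  {"grip": 0,"xyz": [-48.3,1.1,-1],"angular": [0,0,0.429]},
  {"grip": 0,"xyz": [-53.8,-0.1,-1],"angular": [0,0,0.516]},
  {"grip": 0,"xyz": [-59.2,-1.9,-1],"angular": [0,0,0.604]},
])

```text
time_s: 9.5
tcp_pos: [0.518, 0.0894, 0.2278]
ee_rot: [[-0.767, -0.642, 0.004], [-0.642, 0.767, -0.0], [-0.002, -0.003, -1.0]]
wrist_force: [-0.9, -3.1, 1.1]
gripper_width: 0.004
gripper_force: 1.2
```

```bash
python3 - <<'E'
from h import *; from station import r
s=r.sense();st(s);plan(s,'L',130-np.arange(0,10)*5,.016,.225)
E
```

```text
9.5 [0.518  0.0894 0.2278] F [-0.9 -3.1  1.1] M [-0.86  0.24 -0.04] j [ 27.6  13.2 -15.3   0.1 -61.3 -77.7] g 0.0038940716819199778
130.0 [1.4, 0.3, 2.7] [-0.003, 0.002, -0.001]
125.0 [-4.2, 1.5, 2.8] [-0.003, 0.003, 0.086]
120.0 [-9.8, 2.2, 2.8] [-0.002, 0.003, 0.173]
115.0 [-15.5, 2.4, 2.8] [-0.002, 0.003, 0.261]
110.0 [-21.1, 2.0, 2.8] [-0.002, 0.003, 0.348]
105.0 [-26.7, 1.2, 2.8] [-0.002, 0.003, 0.435]
100.0 [-32.3, -0.1, 2.8] [-0.002, 0.003, 0.522]
95.0 [-37.7, -1.8, 2.9] [-0.002, 0.003, 0.61]
90.0 [-42.9, -4.1, 2.9] [-0.002, 0.003, 0.697]
85.0 [-47.9, -6.7, 2.9] [-0.002, 0.003, 0.784]
```

Emit:
move_arm([
  {"grip": 0,"xyz": [-4.2,1.5,2],"angular": [0,0,0.086]},
  {"grip": 0,"xyz": [-9.8,2.2,2],"angular": [0,0,0.173]},
  {"grip": 0,"xyz": [-15.5,2.4,2],"angular": [0,0,0.261]},
  {"grip": 0,"xyz": [-21.1,2,2],"angular": [0,0,0.348]},
  {"grip": 0,"xyz": [-26.7,1.2,2],"angular": [0,0,0.435]},
  {"grip": 0,"xyz": [-32.3,-0.1,2],"angular": [0,0,0.522]},
  {"grip": 0,"xyz": [-37.7,-1.8,2],"angular": [0,0,0.61]},
  {"grip": 0,"xyz": [-40,-2.8,2],"angular": [0,0,0.65]},
  {"grip": 0,"xyz": [-40,-2.8,2],"angular": [0,0,0.65]},
])

```text
time_s: 10.4
tcp_pos: [0.5504, 0.1133, 0.2256]
ee_rot: [[-0.999, -0.051, 0.003], [-0.051, 0.999, 0.0], [-0.003, 0.0, -1.0]]
wrist_force: [-2.5, -1.2, 0.1]
gripper_width: 0.005
gripper_force: 0.8
```

```bash
python3 - <<'E'
from h import *; from station import r
s=r.sense();st(s);plan(s,'L',92-np.arange(0,8)*2,.016,.225)
E
```

```text
10.4 [0.5504 0.1133 0.2256] F [-2.5 -1.2  0.1] M [-0.37  0.45  0.  ] j [ 2.820e+01  1.680e+01 -1.070e+01  1.000e-01 -6.240e+01 -1.153e+02] g 0.004655486502579597
92.0 [-0.9, -0.2, 0.6] [0.0, 0.003, 0.016]
90.0 [-3.1, 0.3, 0.6] [0.0, 0.003, 0.051]
88.0 [-5.4, 0.7, 0.6] [0.0, 0.003, 0.086]
86.0 [-7.6, 1.1, 0.6] [0.0, 0.003, 0.121]
84.0 [-9.9, 1.3, 0.6] [0.0, 0.003, 0.155]
82.0 [-12.1, 1.5, 0.6] [0.0, 0.003, 0.19]
80.0 [-14.4, 1.6, 0.6] [0.0, 0.003, 0.225]
78.0 [-16.7, 1.6, 0.6] [0.0, 0.003, 0.26]
```

Emit:
move_arm([
  {"grip": 0,"xyz": [-3.1,0.3,0],"angular": [0,0,0.051]},
  {"grip": 0,"xyz": [-5.4,0.7,0],"angular": [0,0,0.086]},
  {"grip": 0,"xyz": [-7.6,1.1,0],"angular": [0,0,0.121]},
  {"grip": 0,"xyz": [-9.9,1.3,0],"angular": [0,0,0.155]},
  {"grip": 0,"xyz": [-12.1,1.5,0],"angular": [0,0,0.19]},
  {"grip": 0,"xyz": [-12.1,1.5,0],"angular": [0,0,0.19]},
])

```text
time_s: 11.0
tcp_pos: [0.5621, 0.1157, 0.2255]
ee_rot: [[-0.99, 0.138, 0.003], [0.138, 0.99, 0.001], [-0.003, 0.001, -1.0]]
wrist_force: [-2.9, 1.1, 0.5]
gripper_width: 0.006
gripper_force: 1.5
```

Emit:
move_arm([
  {"grip": 0,"xyz": [-1.2,0,0],"angular": [0,0,0.018]},
  {"grip": 0,"xyz": [-2.4,0,0],"angular": [0,0,0.036]},
  {"grip": 0,"xyz": [-2.4,0,0],"angular": [0,0,0.036]},
])

```text
time_s: 11.3
tcp_pos: [0.5646, 0.1157, 0.2255]
ee_rot: [[-0.985, 0.175, 0.003], [0.175, 0.985, 0.002], [-0.003, 0.002, -1.0]]
wrist_force: [-4.4, 4.4, 2.0]
gripper_width: 0.01
gripper_force: 2.6
```

Emit:
move_arm([
  {"grip": 0,"xyz": [-1.2,0,0],"angular": [0,0,0]},
  {"grip": 0,"xyz": [-1.2,0,0],"angular": [0,0,0]},
])

```text
time_s: 11.5
tcp_pos: [0.5648, 0.1156, 0.2255]
ee_rot: [[-0.985, 0.174, 0.001], [0.174, 0.985, 0.002], [-0.001, 0.002, -1.0]]
wrist_force: [-7.8, 4.3, 3.8]
gripper_width: 0.009
gripper_force: 4.2
```

Emit:
move_arm([
  {"grip": 0,"xyz": [-1.2,0,0],"angular": [0,0,0]},
  {"grip": 0,"xyz": [-1.2,0,0],"angular": [0,0,0]},
])

```text
time_s: 11.7
tcp_pos: [0.565, 0.1156, 0.2254]
ee_rot: [[-0.985, 0.174, -0.001], [0.174, 0.985, 0.002], [0.001, 0.001, -1.0]]
wrist_force: [-11.2, 5.2, 5.4]
gripper_width: 0.003
gripper_force: 5.8
```

This lever has stalled too, with the force rising. I'll press once more, retreat, lift, and swing clear to check.

Emit:
move_arm([
  {"grip": 0,"xyz": [-2,0,0],"angular": [0,0,0]},
  {"grip": 0,"xyz": [-2,0,0],"angular": [0,0,0]},
])

```text
time_s: 11.9
tcp_pos: [0.5653, 0.1155, 0.2254]
ee_rot: [[-0.985, 0.174, -0.005], [0.174, 0.985, 0.002], [0.005, 0.001, -1.0]]
wrist_force: [-16.1, 7.3, 7.7]
gripper_width: 0.002
gripper_force: 8.5
```

Emit:
move_arm([
  {"grip": 0,"xyz": [10,0,0],"angular": [0,0,0]},
  {"grip": 0,"xyz": [20,0,0],"angular": [0,0,0]},
  {"grip": 0,"xyz": [20,0,-40],"angular": [0,0,0]},
  {"grip": 0,"xyz": [20,0,-80],"angular": [0,0,0]},
  {"grip": 0,"xyz": [20,0,-90],"angular": [0,0,0]},
  {"grip": 0,"xyz": [70,50,-90],"angular": [0,0,0]},
  {"grip": 0,"xyz": [130,150,-90],"angular": [0,0,0]},
  {"grip": 0,"xyz": [130,250,-90],"angular": [0,0,0]},
  {"grip": 0,"xyz": [130,250,-90],"angular": [0,0,0]},
  {"grip": 0,"xyz": [130,250,-90],"angular": [0,0,0]},
])

```text
time_s: 12.9
tcp_pos: [0.4869, 0.3557, 0.3154]
ee_rot: [[-0.985, 0.175, 0.006], [0.175, 0.985, 0.001], [-0.005, 0.002, -1.0]]
wrist_force: [1.8, 0.1, 1.4]
gripper_width: 0.007
gripper_force: 0.0
```

```bash
python3 - <<'E'
from h import *; from station import r
s=r.sense();st(s)
t=r.capture('top');q=r.capture('side')
b=cv2.resize(t['img'][140:260,160:400,::-1],(800,400),interpolation=cv2.INTER_CUBIC)
cv2.imwrite('pics/t5.png',np.clip(b.astype(float)*1.8,0,255).astype('uint8'))
E
```

```text
12.9 [0.4869 0.3557 0.3154] F [1.8 0.1 1.4] M [-0.02 -0.12  0.03] j [  51.6   17.6    3.5    0.2  -75.6 -151.7] g 0.007197259393737416
```

View pics/t5.png

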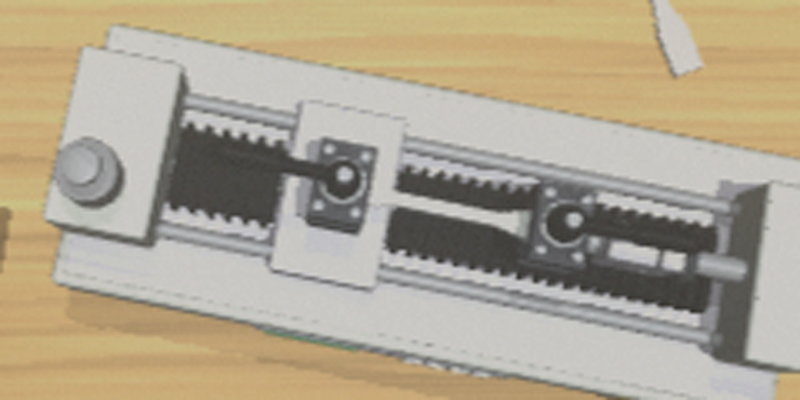

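Both levers now point outwards along the pull axis, the left from (343,177) to (225,150) and the right from (570,222) to about (700,238). The weight at (88,170) is undisturbed. The dark background hides the right handle, so I'll check that lever more closely.

```bash
python3 - <<'E'
from h import *; from station import r
t=r.capture('top')
b=t['img'][180:230,205:385,::-1].astype(float)
b=np.clip(255*(b/140)**.5,0,255).astype('uint8')
cv2.imwrite('pics/t6.png',cv2.resize(b,None,fx=4.4,fy=4.4,interpolation=cv2.INTER_CUBIC))
E
```

```text
(no output)
```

View pics/t6.png

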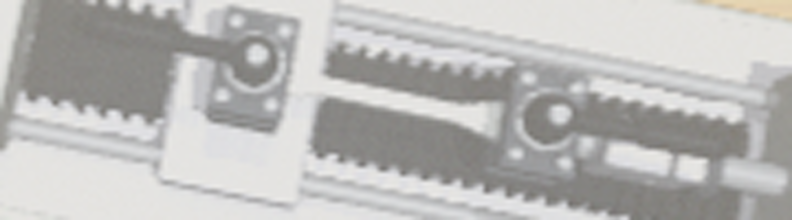

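Against the rods, which slope about 10.5°, the right lever runs from (558,113) to about (720,140), so it is parallel to the pull axis. With the hard stall felt at both stops, that's enough to hand in.

```bash
python3 -c "
from station import r
print(r.finish_job())"
```

```text
the job is handed in; nothing more can be done
None
```

I pushed both clamping levers round until they stalled against their stops and handed the job in with the arm clear of everything; no verdict came back, and I could not measure the jaw force on the bar directly.

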